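Fit the caddy's filter and hold its lid half open

ROBOT

A 6-joint arm with a two-finger parallel gripper is mounted at the origin on a cart in front of the work surface, level with it; the furniture and walls round the work are solid. World frame = base frame: x ahead of the robot, y to its left, z up, the work surface at z = 0. Lengths are in m, angles in rad, forces in N, time in s.
With the tool pointing down it reaches from about 0.325 to 0.925 m from the base axis. Payload 3.1 kg.
Tool frame: the origin (TCP) lies at the very end of the fingers, on their centre line; the grasp point (between the pads) lies 19 mm behind it; z points along the fingers, y is the direction in which the jaws open and shut (so a half turn about z gives the same grasp; the last joint's range is limited). The gripper opens to 85 mm and grips with 20 to 120 N. Pads are 22 mm wide; open, the fingers measure 114 mm over their backs; the gripper's body (76 mm by 85 mm) begins 54 mm behind the grasp point. The pads swing forward as they close: fully open they stand 13 mm farther back than shut.
Start: joints at [1.026, 0.217, 1.613, -0, 1.311, -0.112], TCP at [0.262, 0.567, 0.231] pointing down, gripper open.
Joint ranges: [-2.75, 2.75], [-0.78, 2.1], [0.31, 2.55], [-1.13, 4.27], [0.13, 2.63], [-2.58, 2.58]. Speed limits (rad/s): [2.79, 2.79, 3.14, 3.14, 3.14, 3.14].

INTERFACE

Orientations are given as a unit quaternion [w, x, y, z].
In Python, from station import arm gives the robot as it stands. Calls block until the motion is done:
- arm.movep(position, orientation): joint-space move of the TCP to a pose.
- arm.move_straight(position, rate=0.15, orientation=None): straight line of the TCP; orientation=None keeps the orientation; rate is the mean speed in m/s.
- arm.set_joints(angles): joint-space move.
- arm.open() and arm.close_gripper(): open the fingers fully, or close them until they stop; the grip force is fixed at half the most.
- arm.pause(seconds).
- arm.ik(position, orientation): joint angles nearest the present ones, or None.
- arm.observe(): the state.
- arm.read_camera(name): name is "scene" or "side" or "wrist"; returns the picture (480x640x3 uint8, red, green, blue); there is no depth.
- arm.get_calibration(name): a dict with "vfov" (degrees; the focal length in pixels is half the picture's height over the tangent of half this angle, whatever the lens; pixels are square), "cx", "cy" (the principal point, pixels), "T" (4x4, takes a point from camera to world coordinates); the wrist camera has in their place "hand_eye" (4x4, takes a point from camera to tool coordinates, whose origin is the TCP and whose axes are the flange's). Camera axes: x right, y down, z forward; pixel columns grow to the right and rows downward; lengths in m; the calibration is good to about 2 mm. A picture is of the moment at which its call begins: read the wrist's pose just before it. get_calibration takes no time and is no camera call.
A pose or a line that the arm cannot do raises arm.PlanningError and nothing moves.
- arm.job_done(): hands the job in, once; it reports no verdict.
The state is a dict: "time": time; "joint_positions": joint angles; "qvel": joint speeds; "joint_efforts": joint torques, N m; "position": TCP position; "tcp_rot": TCP orientation; "wrist_force": force on the tool from outside, world axes, zero at the start; "wrist_torque": the same for the moment, N m; "finger_gap": opening from 0.0 (shut) to 1.0 (fully open).
Only numpy, scipy, OpenCV 4.12 (cv2) and the standard library are available. Lean on these libraries where they do the work, as an engineer would, in place of code of your own. Each camera call takes 0.05 s, during which the arm holds its last target.

TASK

The food-waste caddy needs its new charcoal filter: of the three cassettes pick the one that fits the round recess in the lid (one is too small and would rattle, one is too large) and, with the lid still shut, seat it fully home in the recess, grip bar up, and let go of it. Then raise the lid to 45 degrees (the tab at its front is the handle) with the filter staying in its recess, and finish while still holding it there, so that I can turn the retaining clips from underneath; nothing else keeps the lid up and it falls shut if let go. Leave the other two cassettes, the peeler and the mug where they are.

Things in the scene. Friction and masses are not known exactly. Their poses are not given: they have to be found in the camera images.
- caddy: sage-green round food-waste caddy, a hollow pail 176 mm in diameter at the top, fixed to the worktop by its rubber foot; rim 125 mm high, underside of the shut lid at 128 mm, top of the lid at 139 mm (lid 189 mm in diameter). Origin: centre of its underside on the worktop; its x axis points from the lift tab to the hinge (away from the robot), z up. A wire carrying handle lies folded down behind it
- caddy_lid (a joint): angle of the caddy's lid in rad: 0 shut, grows as the front is raised, 0.785 = 45 degrees, stop at 1.8. Free hinge; the lid weighs 0.25 kg and falls shut from anywhere below about 90 degrees
- lid_hinge (a point): the hinge axis at the back of the caddy, 128 mm above the worktop and 100 mm behind the caddy's centre; the axis runs along the caddy's y
- filter_seat (a point): centre of the floor of the round recess in the lid, moves with the lid (x, y, z along the caddy's axes when shut, z out of the lid's top). The recess is 62 mm in diameter and 8 mm deep, with an open grille as its floor; when the lid is shut the floor is 131 mm above the worktop; 100 mm from the hinge axis
- lift_tab (a point): grip point of the lift tab, a flat-sided bar at the lid's front: 16 mm wide (along the caddy's y), 16 mm high, standing out 51 mm beyond the lid's rim; moves with the lid. This point is 30 mm beyond the rim, 224 mm from the hinge axis along the lid and 6 mm above it. Free at the sides and below: pinched across its width from above, it turns between the fingers as the lid rises
- filter_a: charcoal filter cassette: black disc 50 mm in diameter and 10 mm thick with a chamfered foot and a grey grip bar across its top (36 mm long along the cassette's x, 12 mm wide along its y, top 30 mm above the underside); lies on the worktop, bar up; about 45 g. The three cassettes differ only in disc diameter. Origin: centre of the underside; z up out of the bar
- filter_b: charcoal filter cassette: black disc 58 mm in diameter and 10 mm thick with a chamfered foot and a grey grip bar across its top (36 mm long along the cassette's x, 12 mm wide along its y, top 30 mm above the underside); lies on the worktop, bar up; about 45 g. The three cassettes differ only in disc diameter. Origin: centre of the underside; z up out of the bar
- filter_c: charcoal filter cassette: black disc 66 mm in diameter and 10 mm thick with a chamfered foot and a grey grip bar across its top (36 mm long along the cassette's x, 12 mm wide along its y, top 30 mm above the underside); lies on the worktop, bar up; about 45 g. The three cassettes differ only in disc diameter. Origin: centre of the underside; z up out of the bar
- mug: green mug, 92 mm in diameter, 95 mm high, handle along its -y; bystander. Origin: centre of the footprint underneath
- peeler: black peeler 170 mm long lying with two carrots on the white cutting board at the back; bystander. Origin: middle of its underside
Things that resemble listed ones, but are neither listed nor needed, are in the scene too. What is shaped like the filter_b but green or orange is not meant.

How it is judged:
By the outcome, as a careful person would: the job done as asked, in the order asked, and still so for the second after the job is handed in, while the arm keeps its last pose, push and grip.
It also fails if it takes over 51 s, if anything falls off the work surface, if the arm or the gripper's body presses on something with over 40 N, if the wrist force passes 120 N, or if a joint passes its speed limit or range.

## Working session

There is one attempt and no reset: what is moved stays moved. The work goes in short steps, each a Python script; the robot and the scene stay as the last script left them, time stands still between calls to the robot, and variables do not carry over. Pictures are saved under pics/ and viewed, and the job is handed in when it is done.

```bash
ls; mkdir -p pics; python3 - <<'E'
from station import arm
import cv2,numpy as np
o=arm.observe();print(o['time'],o['position'],o['tcp_rot'],o['finger_gap'])
for n in ("scene","side","wrist"):
    im=arm.read_camera(n);cv2.imwrite(f"pics/{n}0.png",im[:,:,::-1]);c=arm.get_calibration(n);print(n,c)
E
```

```text
pics
0.0 [0.2616882  0.56668654 0.22997992] [-3.83399565e-04  2.14703056e-01  9.76678648e-01 -1.12695805e-03] 1.0045126237162643
scene {'vfov': 57.14051544440098, 'cx': 324.31670132006104, 'cy': 238.1874367462599, 'T': array([[ 0.84894237, -0.27688015,  0.45014913,  0.20015231],
       [-0.52845618, -0.45370976,  0.71755245, -0.33244466],
       [ 0.00556102, -0.84704476, -0.53149247,  0.57885294],
       [ 0.        ,  0.        ,  0.        ,  1.        ]])}
side {'vfov': 46.73767537577003, 'cx': 322.4313386573472, 'cy': 236.61690466349833, 'T': array([[-0.94177182, -0.2268423 ,  0.24821041,  0.27417187],
       [-0.33617968,  0.61982223, -0.70908648,  1.15961802],
       [ 0.00700448, -0.75124096, -0.65999088,  0.92961963],
       [ 0.        ,  0.        ,  0.        ,  1.        ]])}
wrist {'vfov': 61.93780378788191, 'cx': 321.00850868193703, 'cy': 237.4122154866906, 'hand_eye': array([[-2.81548495e-04, -9.50745931e-01, -3.09971120e-01,
         7.95317944e-02],
       [ 9.99999730e-01, -5.72143459e-05, -7.32817020e-04,
         3.28105291e-05],
       [ 6.78988006e-04, -3.09971242e-01,  9.50745690e-01,
        -1.43538850e-01],
       [ 0.00000000e+00,  0.00000000e+00,  0.00000000e+00,
         1.00000000e+00]])}
```

View pics/scene0.png

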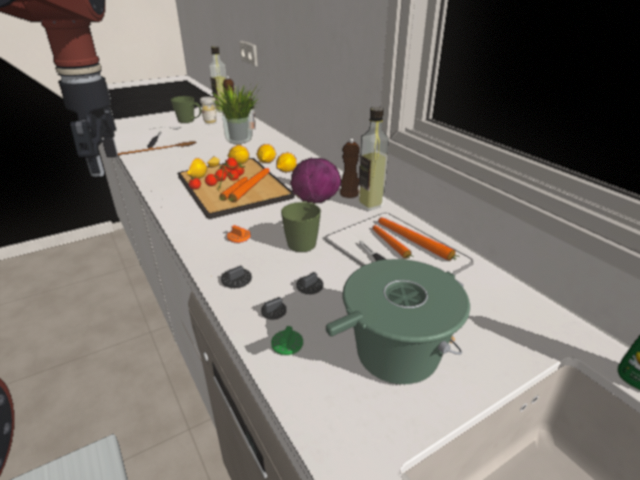

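View pics/side0.png

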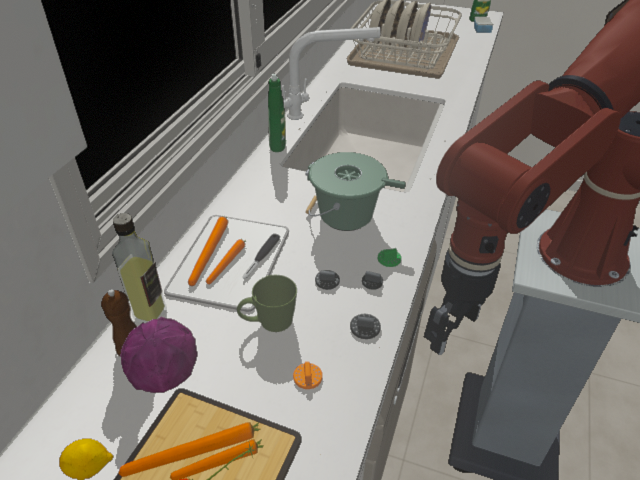

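View pics/wrist0.png

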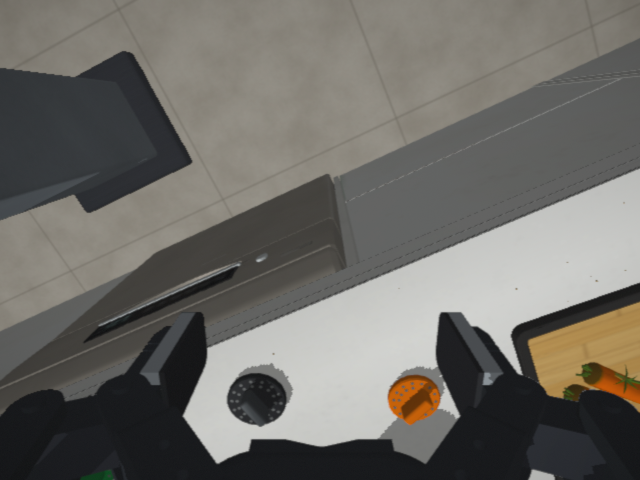

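The cassette candidates in the scene picture are black discs at (236,276), (274,309) and (311,283). Green at (288,342) and orange at (237,234) are decoys. In the side view the black ones are at (366,326), (372,281) and (327,280). Next I measure their diameters.

```bash
cat > h.py <<'E'
import numpy as np,cv2
from station import arm
from scipy.spatial.transform import Rotation as R
def Rq(q): return R.from_quat([q[1],q[2],q[3],q[0]]).as_matrix()
def qR(M):
    x=R.from_matrix(M).as_quat(); return [x[3],x[0],x[1],x[2]]
def cam(n,o=None):
    c=arm.get_calibration(n); f=240/np.tan(np.radians(c['vfov']/2))
    if n=='wrist':
        T=np.eye(4);T[:3,:3]=Rq(o['tcp_rot']);T[:3,3]=o['position'];T=T@c['hand_eye']
    else: T=c['T']
    return f,c['cx'],c['cy'],T
def ray(cm,uv):
    f,cx,cy,T=cm;uv=np.atleast_2d(uv).astype(float)
    d=np.c_[(uv[:,0]-cx)/f,(uv[:,1]-cy)/f,np.ones(len(uv))]@T[:3,:3].T
    return T[:3,3],d
def plane(cm,uv,z):
    o,d=ray(cm,uv); return o+d*((z-o[2])/d[:,2])[:,None]
def proj(cm,P):
    f,cx,cy,T=cm;p=(np.atleast_2d(P)-T[:3,3])@T[:3,:3]
    return np.c_[f*p[:,0]/p[:,2]+cx,f*p[:,1]/p[:,2]+cy]
def down(yaw): # tool z down, tool y (jaw axis) along world yaw
    y=np.array([np.cos(yaw),np.sin(yaw),0]);z=np.array([0,0,-1.]);x=np.cross(y,z)
    return qR(np.c_[x,y,z])
E
python3 - <<'E'
from h import *
seeds={'scene':[(236,276),(274,309),(311,283)],'side':[(366,326),(372,281),(327,280)],'wrist':[(257,400)]}
o=arm.observe()
for n,ss in seeds.items():
    im=cv2.imread(f'pics/{n}0.png');cm=cam(n,o);tiles=[]
    g=im.max(2)
    for s in ss:
        x0,y0=s[0]-35,s[1]-35
        cr=im[y0:y0+70,x0:x0+70];tiles.append(cv2.resize(cr,(260,260),interpolation=cv2.INTER_CUBIC))
        m=(g<85).astype(np.uint8);  
        nl,lab,st,ce=cv2.connectedComponentsWithStats(m)
        sub=lab[s[1]-6:s[1]+7,s[0]-6:s[0]+7];l=np.bincount(sub[sub>0]).argmax()
        ys,xs=np.where(lab==l)
        P=plane(cm,np.c_[xs,ys],.01)
        (c,sz,a)=cv2.minAreaRect(P[:,:2].astype(np.float32)); 
        print(n,s,st[l],P[0].round(3),'rect',np.round(c,4),np.round(sz,4),a)
        for th in range(0,180,45):
            d=P[:,:2]@[np.cos(np.radians(th)),np.sin(np.radians(th))];print(th,round(np.ptp(d)*1000),end=' ')
        print(' viewdir',np.degrees(np.arctan2(*(P[:,:2].mean(0)-cm[3][:2,3])[::-1])).round())
    cv2.imwrite(f'pics/crop_{n}.png',np.hstack(tiles))
E
```

```text
scene (236, 276) [221 270  30  18 391] [0.459 0.419 0.01 ] rect [0.4368 0.3974] [0.0577 0.061 ] 66.72394561767578
0 62 45 62 90 61 135 62  viewdir 72.0
scene (274, 309) [261 302  25  18 326] [0.481 0.281 0.01 ] rect [0.4596 0.2647] [0.0477 0.0464] 64.76498413085938
0 48 45 51 90 52 135 50  viewdir 66.0
scene (311, 283) [296 273  27  21 362] [0.586 0.328 0.01 ] rect [0.56   0.2977] [0.0554 0.059 ] 2.4158825874328613
0 54 45 70 90 60 135 56  viewdir 60.0
side (366, 326) [351 317  29  22 391] [0.466 0.395 0.01 ] rect [0.4374 0.4155] [0.0595 0.0562] 15.84044361114502
0 61 45 64 90 62 135 63  viewdir -78.0
side (372, 281) [362 273  21  16 250] [0.481 0.258 0.01 ] rect [0.4617 0.2797] [0.0468 0.0455] 2.9254190921783447
0 47 45 49 90 46 135 53  viewdir -78.0
side (327, 280) [316 273  24  17 270] [0.582 0.295 0.01 ] rect [0.5571 0.3128] [0.0532 0.0511] 20.04543685913086
0 50 45 56 90 56 135 55  viewdir -72.0
wrist (257, 400) [ 228  373   59   53 2316] [0.404 0.416 0.01 ] rect [0.4371 0.4068] [0.0637 0.0684] 48.39849090576172
0 68 45 64 90 67 135 68  viewdir -38.0
```

```bash
python3 - <<'E'
import cv2,numpy as np
a=cv2.imread('pics/crop_scene.png');b=cv2.imread('pics/crop_side.png')
cv2.imwrite('pics/crops.png',cv2.resize(np.vstack([a,b]),(780,520)))
for n,(x,y) in {'scene':(405,310),'side':(350,185)}.items():
    im=cv2.imread(f'pics/{n}0.png');cv2.imwrite(f'pics/lid_{n}.png',cv2.resize(im[y-65:y+65,x-85:x+85],None,fx=4.5,fy=4.5,interpolation=cv2.INTER_CUBIC))
E
```

```text
(no output)
```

View pics/crops.png

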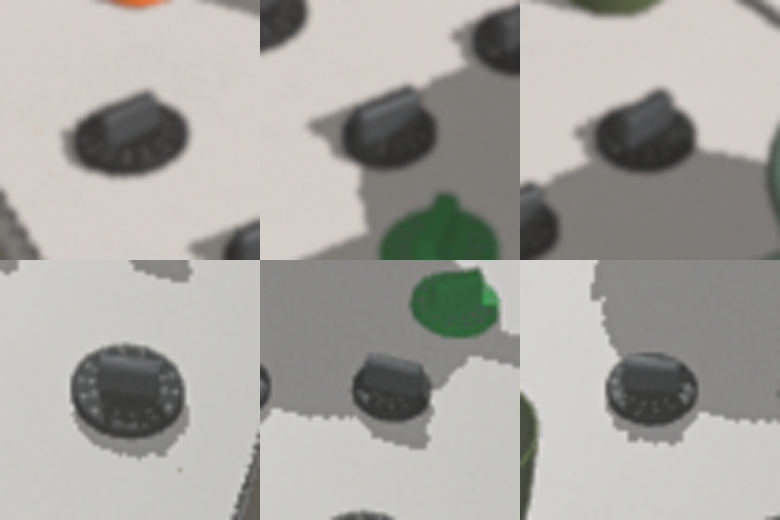

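View pics/lid_scene.png

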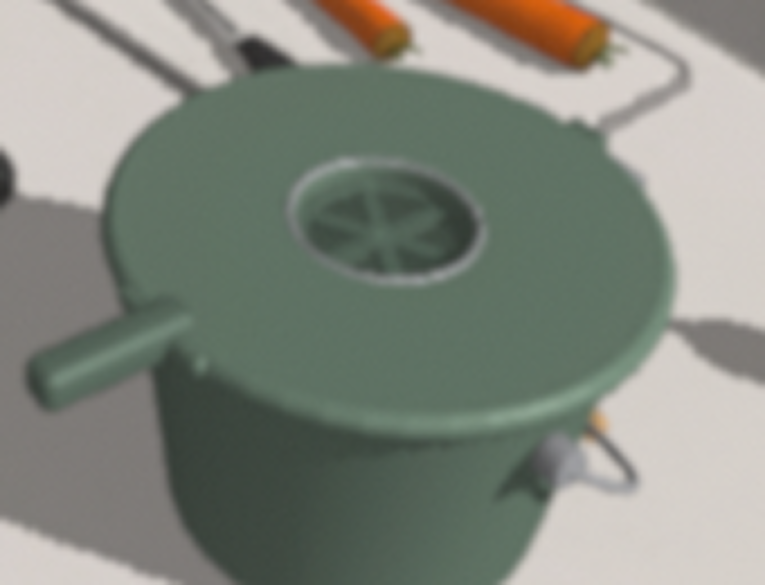

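View pics/lid_side.png

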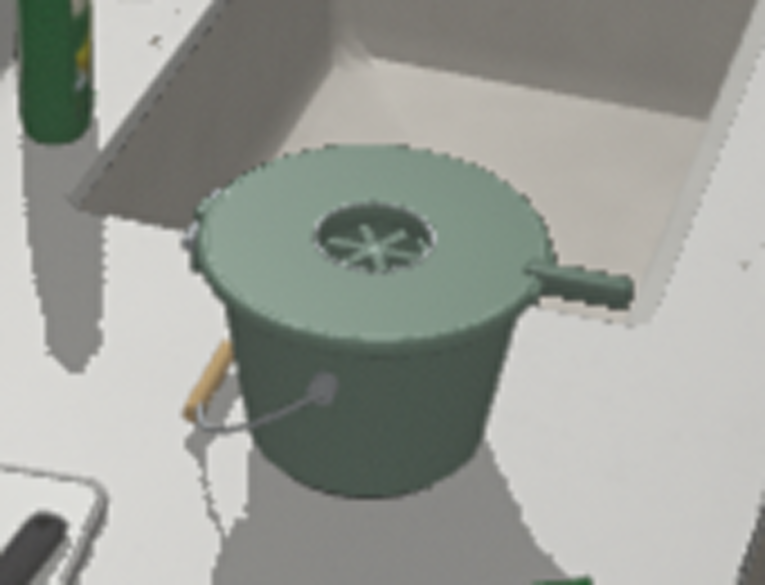

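Cassette crops: top row (scene) shows the left disc widest (about 112 px), the middle one 92 and the right one 98. The bottom row (side) reads 113, 77 and 90. With ranges accounted for, they measure 62, 48 and 54 mm against a nominal 66, 50 and 58. So filter_b should be the one at scene (311,283), near (0.558, 0.305). The recess ring is at scene (406,294) and side (348,173), with the tab on the robot's side. I'll check both with the wrist camera.

```bash
python3 - <<'E'
from h import *
a=cam('scene');b=cam('side')
for n,u,v,z in [('ring',(406.2,294.1),(348.3,172.7),.139),('tabend',(320+47/4.5,245+380/4.5),(265+628/4.5,120+291/4.5),.134)]:
    pa=plane(a,u,z)[0];pb=plane(b,v,z)[0];print(n,pa.round(4),pb.round(4))
    (oa,da),(ob,db)=ray(a,u),ray(b,v);da=da[0];db=db[0]
    s=np.linalg.lstsq(np.c_[da,-db],ob-oa,rcond=None)[0];print('tri',(oa+s[0]*da).round(4),(ob+s[1]*db).round(4))
Q=lambda p,yaw:print(yaw,p,arm.ik(p,down(yaw)))
for yaw in (0,.5,1,1.57,-.5,-1): Q([.5,.3,.2],yaw); 
E
```

```text
ring [0.5951 0.0549 0.139 ] [0.592  0.0616 0.139 ]
tri [0.5963 0.0562 0.1376] [0.5934 0.0568 0.1355]
tabend [0.4548 0.0554 0.134 ] [0.4501 0.0558 0.134 ]
tri [0.4541 0.0544 0.1352] [0.4502 0.055  0.1335]
0 [0.5, 0.3, 0.2] [ 4.20080251e-01  1.57217514e-01  1.74355665e+00 -4.44089210e-16
  1.24081849e+00  4.20080251e-01]
0.5 [0.5, 0.3, 0.2] [ 4.20080251e-01  1.57217514e-01  1.74355665e+00 -4.44089210e-16
  1.24081849e+00 -7.99197486e-02]
1 [0.5, 0.3, 0.2] [ 4.20080251e-01  1.57217514e-01  1.74355665e+00 -4.44089210e-16
  1.24081849e+00 -5.79919749e-01]
1.57 [0.5, 0.3, 0.2] [ 4.20080251e-01  1.57217514e-01  1.74355665e+00 -4.44089210e-16
  1.24081849e+00 -1.14991975e+00]
-0.5 [0.5, 0.3, 0.2] [ 4.20080251e-01  1.57217514e-01  1.74355665e+00 -4.44089210e-16
  1.24081849e+00  9.20080251e-01]
-1 [0.5, 0.3, 0.2] [ 4.20080251e-01  1.57217514e-01  1.74355665e+00 -4.44089210e-16
  1.24081849e+00  1.42008025e+00]
```

```bash
python3 - <<'E'
from h import *
for n,p in [('cad',[.56,.056,.30]),('fil',[.545,.305,.17])]:
    arm.movep(p,down(np.pi/2)); arm.pause(.2)
    o=arm.observe();im=arm.read_camera('wrist');cv2.imwrite(f'pics/w_{n}.png',im[:,:,::-1])
    np.savez(f'{n}.npz',position=o['position'],tcp_rot=o['tcp_rot'])
    print(n,o['time'],o['position'],o['joint_positions'].round(3) if hasattr(o['joint_positions'],'round') else o['joint_positions'])
E
```

```text
cad 2.4833 [0.55991318 0.05669357 0.29986535] [-0.024  0.036  1.685  0.     1.421 -1.596]
fil 3.825 [0.54624235 0.30396144 0.17129479] [ 0.396  0.271  1.665 -0.     1.203 -1.173]
```

View pics/w_cad.png

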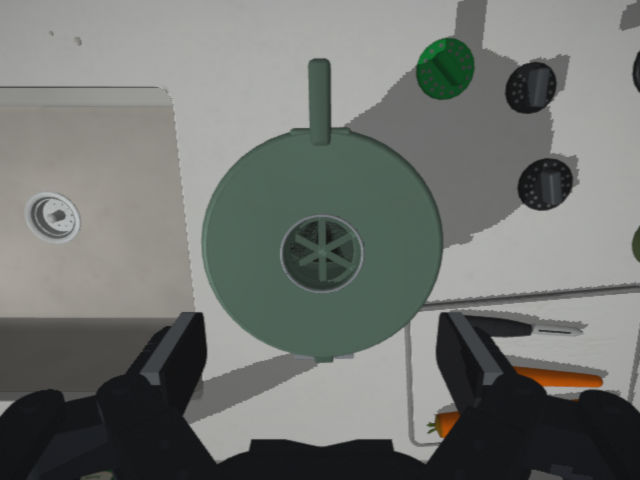

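View pics/w_fil.png

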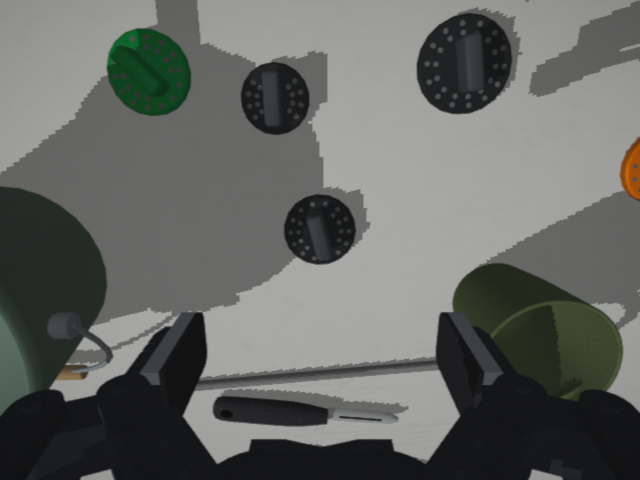

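The wrist views show the lid with its recess ring at (321,253) and the tab end at (319,65). The three black cassettes are at (319,229), (275,98) and (464,63).

```bash
cat > meas.py <<'E'
from h import *
import sys
def black(name,npz,seeds,th=75,z=.01):
    o=np.load(npz);cm=cam('wrist',o);im=cv2.imread(name);g=im.max(2)
    m=(g<th).astype(np.uint8);m=cv2.morphologyEx(m,cv2.MORPH_CLOSE,np.ones((5,5)))
    nl,lab,st,ce=cv2.connectedComponentsWithStats(m)
    for s in seeds:
        sub=lab[s[1]-8:s[1]+9,s[0]-8:s[0]+9];l=np.bincount(sub[sub>0]).argmax()
        c,_=cv2.findContours((lab==l).astype(np.uint8),0,1);c=max(c,key=cv2.contourArea)[:,0]
        c=cv2.convexHull(c)[:,0]
        P=plane(cm,c,z)[:,:2]
        (e,ax,an)=cv2.fitEllipse((P*1e3).astype(np.float32));cc,r=cv2.minEnclosingCircle((P*1e3).astype(np.float32))
        print(s,'centre',np.round(e,1),'diam mm',np.round(ax,1),'encl',np.round(cc,1),round(2*r,1),'px',c.min(0),c.max(0))
E
python3 - <<'E'
from meas import *
black('pics/w_fil.png','fil.npz',[(319,229),(275,98),(464,63)])
black('pics/w_cad.png','cad.npz',[(545,184),(530,88)])
o=np.load('cad.npz');cm=cam('wrist',o);im=cv2.imread('pics/w_cad.png')
hsv=cv2.cvtColor(im,cv2.COLOR_BGR2HSV)
# lid disc
print('pix',im[200,300],im[150,380],hsv[200,300],hsv[100,319])
m=((hsv[...,0]>65)&(hsv[...,0]<95)&(hsv[...,1]>40)).astype(np.uint8)
nl,lab,st,ce=cv2.connectedComponentsWithStats(m);l=lab[200,300];print(st[l])
lid=(lab==l).astype(np.uint8)
c,_=cv2.findContours(lid,0,1);c=max(c,key=cv2.contourArea)[:,0]
tab=c[c[:,1]<118]
low=c[(c[:,1]>150)&(c[:,1]<300)]
P=plane(cm,low,.134)[:,:2]*1e3
(e,ax,an)=cv2.fitEllipse(P.astype(np.float32));print('lid ell',e,ax)
rows=[]
for v in range(68,122,6):
    xs=np.where(lid[v]>0)[0];xs=xs[(xs>290)&(xs<350)];q=plane(cm,[[xs.min(),v],[xs.max(),v]],.142)*1e3;rows.append([*q.mean(0)[:2],q[1,1]-q[0,1]])
rows=np.array(rows);print(rows.round(1)); print('tab fit yaw',np.polyfit(rows[:,0],rows[:,1],1))
# ring: bright thin pixels near
sub=im[205:300,270:375].astype(int);br=(sub.min(2)>128);ys,xs=np.where(br);print(len(xs))
if len(xs)>20:
    P=plane(cm,np.c_[xs+270,ys+205],.139)[:,:2]*1e3
    e,ax,an=cv2.fitEllipse(P.astype(np.float32));print('ring',e,ax)
z=cv2.resize(im[190:310,240:400],None,fx=4.5,fy=4.5,interpolation=cv2.INTER_CUBIC)
f=cv2.imread('pics/w_fil.png');z2=cv2.resize(f[175:285,265:375],None,fx=4.5,fy=4.5,interpolation=cv2.INTER_CUBIC)
cv2.imwrite('pics/zr.png',z);cv2.imwrite('pics/zf.png',z2)
E
```

```text
(319, 229) centre [560.  302.5] diam mm [57.2 58. ] encl [559.9 302.3] 58.3 px [284 194] [355 263]
(275, 98) centre [461.5 270.8] diam mm [49.2 49.4] encl [461.5 270.8] 49.7 px [241  62] [309 134]
(464, 63) centre [439.2 404.6] diam mm [64.8 66.4] encl [439.2 404.6] 66.4 px [417  13] [511 113]
(545, 184) centre [560.1 300.6] diam mm [56.9 59.9] encl [560.1 300.7] 60.0 px [517 158] [572 209]
(530, 88) centre [461.7 269.1] diam mm [49.7 51.6] encl [461.7 269. ] 51.4 px [505  62] [556 113]
pix [88 99 79] [87 99 79] [74 52 99] [74 50 87]
[  202    60   240   302 38967]
lid ell (593.9683837890625, 57.056209564208984) (195.89759826660156, 196.7028350830078)
[[454.4  55.   13.9]
 [458.3  54.7  13.3]
 [462.2  55.   12.6]
 [466.2  55.4  13.4]
 [470.2  55.   12.8]
 [474.2  55.   12.8]
 [478.2  55.4  13.6]
 [482.3  55.4  13.6]
 [486.4  55.4  13.7]]
tab fit yaw [1.56921670e-02 4.77669813e+01]
11
```

View pics/zr.png

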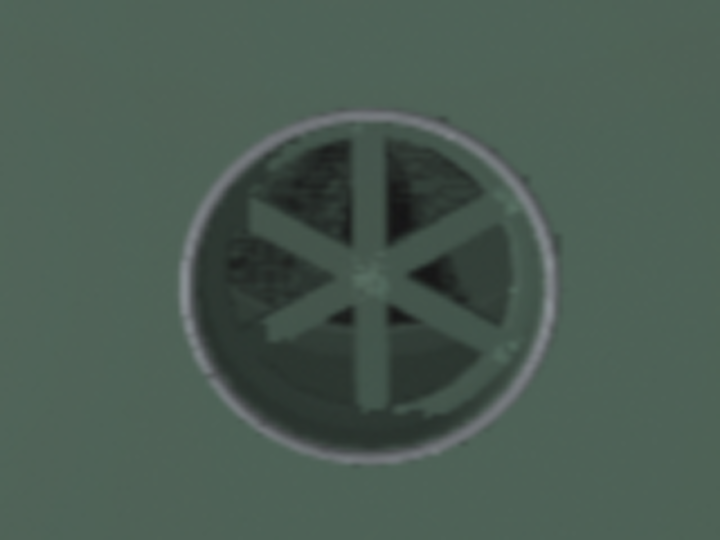

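View pics/zf.png

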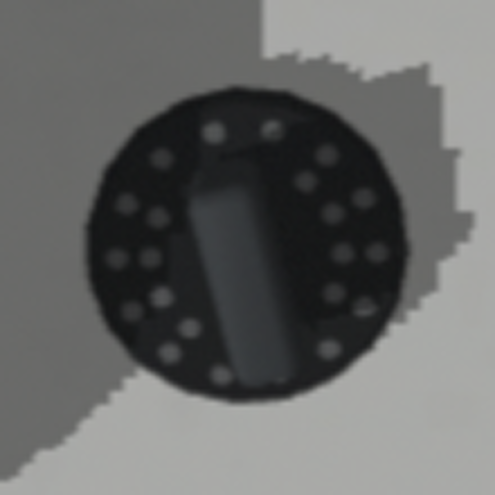

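The crops show the 58 mm disc, measured as 57–58, so this is filter_b. Its bar runs from (314,217) to (325,259) in the wrist picture. Ring centre is about (321.8,253.8).

```bash
python3 - <<'E'
from h import *
o=np.load('fil.npz');cm=cam('wrist',o)
q=plane(cm,[[314.3,217.2],[324.6,259.4]],.03);print(q.round(4),q.mean(0),np.degrees(np.arctan2(*(q[1]-q[0])[1::-1])),np.linalg.norm(q[1]-q[0]))
o=np.load('cad.npz');cm=cam('wrist',o)
pts=np.array([[181,287],[555,287],[368,111],[368,463]])/4.5+[240,190]
r=plane(cm,pts,.139);print(r.round(4)); print('c',[(r[2,0]+r[3,0])/2,(r[0,1]+r[1,1])/2])
# ring via triangulation wrist+scene+side at z
E
```

```text
[[0.5441 0.2989 0.03  ]
 [0.5775 0.3066 0.03  ]] [0.56078563 0.30275114 0.03      ] 12.850582547833383 0.03420151227755449
[[0.5935 0.0235 0.139 ]
 [0.5934 0.0909 0.139 ]
 [0.5607 0.0571 0.139 ]
 [0.6284 0.0572 0.139 ]]
c [np.float64(0.5945636634949939), np.float64(0.05717510510817578)]
```

```bash
python3 - <<'E'
from h import *
b=cam('side');a=cam('scene')
print('mug base side',plane(b,[[277,322]],0.0),'scene base',plane(a,[[302,240]],0))
o=np.load('fil.npz');cm=cam('wrist',o)
print('rim left edge',plane(cm,[[490,340]],.095),'base-left',plane(cm,[[453,300],[470,272]],0))
yaw=np.radians(102.85)
for p in ([.560,.3025,.06],[.560,.3025,.0115],[.5945,.057,.20],[.5945,.057,.14]):
    print(arm.ik(p,down(yaw)))
E
```

```text
mug base side [[0.62200473 0.45728431 0.        ]] scene base [[0.63924603 0.47047054 0.        ]]
rim left edge [[0.60685817 0.41041134 0.095     ]] base-left [[0.62738377 0.41889672 0.        ]
 [0.60094025 0.4307214  0.        ]]
[ 3.85068619e-01  4.28487948e-01  1.69109836e+00 -4.44089210e-16
  1.02200635e+00 -1.41000252e+00]
[ 3.85068619e-01  4.99029467e-01  1.70006392e+00 -4.44089210e-16
  9.42499270e-01 -1.41000252e+00]
[-2.18918380e-02  1.86613225e-01  1.70966421e+00 -4.44089210e-16
  1.24531522e+00 -1.81696297e+00]
[-2.18918380e-02  2.51016189e-01  1.75364235e+00 -4.44089210e-16
  1.13693412e+00 -1.81696297e+00]
```

```bash
python3 - <<'E'
from h import *
q=down(np.radians(102.85))
arm.movep([.560,.3025,.06],q)
arm.move_straight([.560,.3025,.0115],rate=.08)
arm.pause(.1);o=arm.observe();print(o['time'],o['position'],o['wrist_force'])
arm.close_gripper();o=arm.observe();print(o['time'],o['position'],o['wrist_force'],o['finger_gap'])
arm.move_straight([.560,.3025,.10],rate=.12)
arm.pause(.15);o=arm.observe();print(o['time'],o['position'],o['wrist_force'],o['finger_gap'])
for n in('wrist','side'):
    cv2.imwrite(f'pics/held_{n}.png',arm.read_camera(n)[:,:,::-1])
np.savez('held.npz',position=o['position'],tcp_rot=o['tcp_rot'])
im=cv2.imread('pics/held_side.png');cv2.imwrite('pics/held_s.png',cv2.resize(im[170:340,220:440],None,fx=3.5,fy=3.5))
E
```

```text
5.25 [0.5606309  0.30275827 0.01209897] [0.4258445  0.19112446 0.79589253]
5.9167 [0.56030249 0.30260918 0.01177637] [ 0.6707855  -0.40742906  1.006516  ] 0.1249322408963209
6.9583 [0.55899358 0.30205011 0.09847906] [ 0.33818887 -0.22795393  0.19991108] 0.12269684619202036
```

View pics/held_wrist.png

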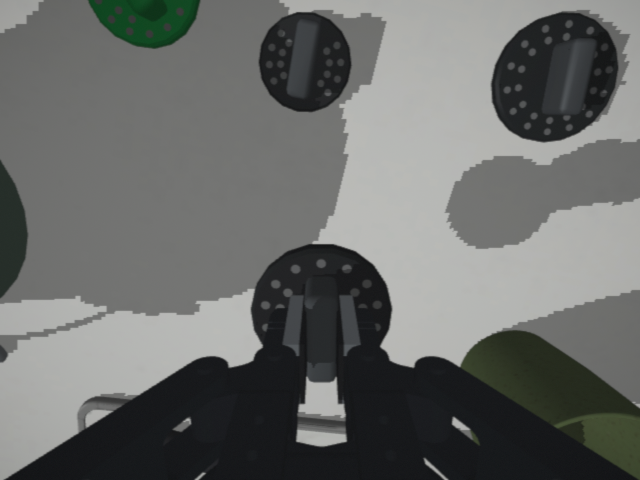

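View pics/held_s.png

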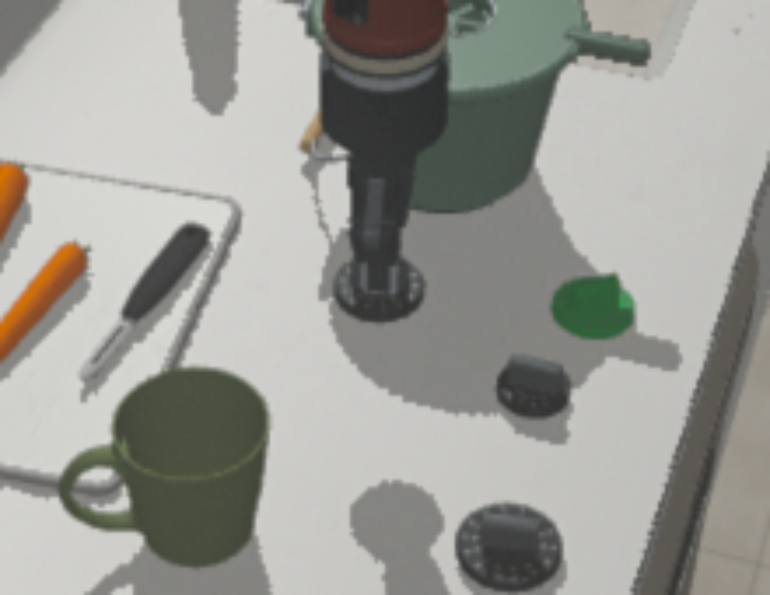

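```bash
python3 - <<'E'
from h import *
o=np.load('held.npz');cm=cam('wrist',o);z=o['position'][2]-.0018
P=plane(cm,[[321,244],[251,309],[392,309]],z);L=(P-o['position'])@Rq(o['tcp_rot']);print((L*1e3).round(1))
arm.movep([.5945,.057,.20],down(np.radians(102.85)))
arm.pause(.2)
o=arm.observe();print(o['time'],o['position'])
np.savez('ov.npz',position=o['position'],tcp_rot=o['tcp_rot'])
for n in('wrist','side','scene'):
    cv2.imwrite(f'pics/ov_{n}.png',arm.read_camera(n)[:,:,::-1])
a=cv2.imread('pics/ov_side.png')[60:220,250:430];b=cv2.imread('pics/ov_scene.png')[190:350,320:500]
cv2.imwrite('pics/ov.png',np.hstack([cv2.resize(a,(398,354)),cv2.resize(b,(398,354))]))
E
```

```text
[[ 29.5  -0.    1.9]
 [  1.6 -28.4   1.8]
 [  1.6  28.8   1.8]]
8.3 [0.59389115 0.05844121 0.19896507]
```

View pics/ov_wrist.png

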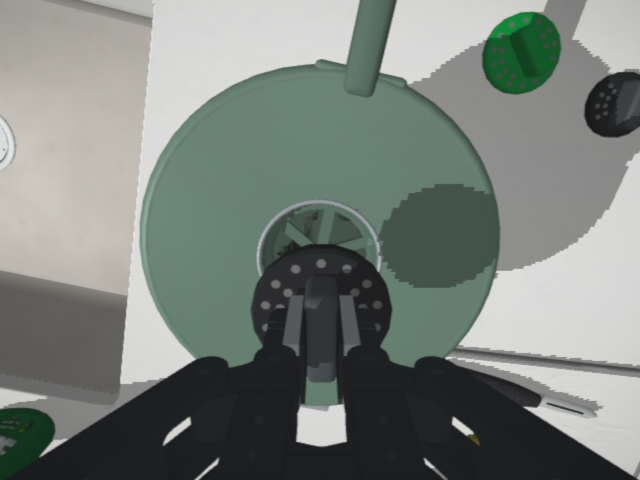

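View pics/ov.png

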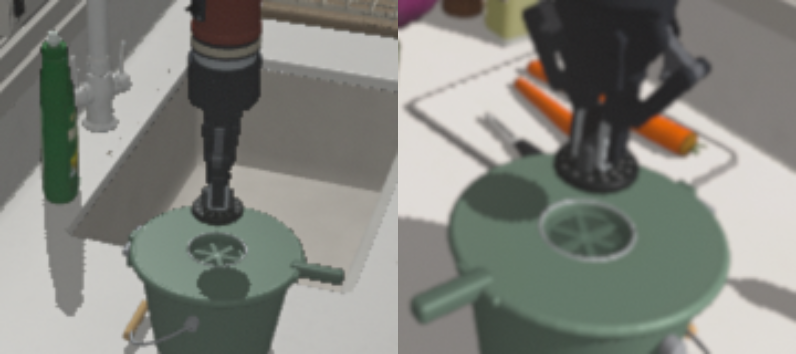

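The held disc is centred in the tool to about 0.5 mm and level. I'll re-measure the ring from this pose.

```bash
python3 - <<'E'
from h import *
from scipy.optimize import least_squares
o=np.load('ov.npz');cm=cam('wrist',o);im=cv2.imread('pics/ov_wrist.png')
hsv=cv2.cvtColor(im,cv2.COLOR_BGR2HSV)
m=(hsv[...,1]<30)&(hsv[...,2]>110);m[:190]=0;m[262:]=0;m[:,:245]=0;m[:,392:]=0
ys,xs=np.where(m);print(len(xs),xs.min(),xs.max(),ys.min(),ys.max())
P=plane(cm,np.c_[xs,ys],.139)[:,:2]
f=lambda p:np.hypot(*(P-p[:2]).T)-p[2]
r=least_squares(f,[.594,.057,.032],loss='soft_l1',f_scale=.0005);print(r.x.round(4),np.abs(r.fun).mean(), np.percentile(np.abs(f(r.x)),90))
L=np.array([*r.x[:2],0])-o['position'];print('rel world to tcp',L[:2]*1e3)
o=arm.observe();print(o['time'],o['position'],o['wrist_force'])
E
```

```text
839 256 382 199 261
[0.5939 0.0571 0.033 ] 0.0007745146981205918 0.001078680889500215
rel world to tcp [ 0.02881437 -1.35112241]
8.45 [0.59426472 0.05787206 0.19949951] [-1.09122117  0.69625408 -1.00776366]
```

```bash
python3 - <<'E'
from h import *
x,y=.5944,.0570
arm.move_straight([x,y,.158],rate=.1);arm.pause(.3)
def s():
    o=arm.observe();print(round(o['time'],2),o['position'].round(4),np.round(o['wrist_force'],1));return o
s()
for z in (.150,.147,.1445,.1425):
    arm.move_straight([x,y,z],rate=.03);arm.pause(.1);o=s()
    if abs(o['wrist_force'][2])>15: print('stop');break
for n in('side','scene','wrist'):
    cv2.imwrite(f'pics/in_{n}.png',arm.read_camera(n)[:,:,::-1])
a=cv2.imread('pics/in_side.png')[100:240,270:430];b=cv2.imread('pics/in_scene.png')[230:370,325:485]
cv2.imwrite('pics/in.png',np.hstack([cv2.resize(a,(398,348)),cv2.resize(b,(398,348))]))
E
```

```text
9.32 [0.595  0.057  0.1589] [ 1.2 -0.3 -0.6]
9.83 [0.5944 0.057  0.1499] [-0.4 -0.1 -0.2]
10.18 [0.5944 0.057  0.1469] [-0.  -0.6  0. ]
10.53 [0.5944 0.057  0.1444] [-0.8  0.7 -0.3]
10.88 [0.5947 0.057  0.1427] [ 0.3 -0.3  0.7]
```

View pics/in.png

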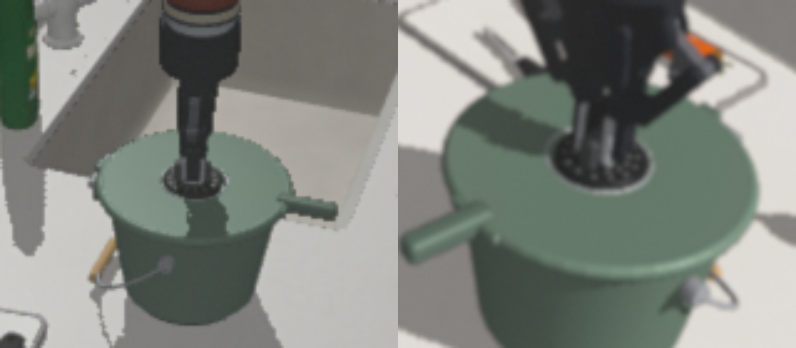

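View pics/in_wrist.png

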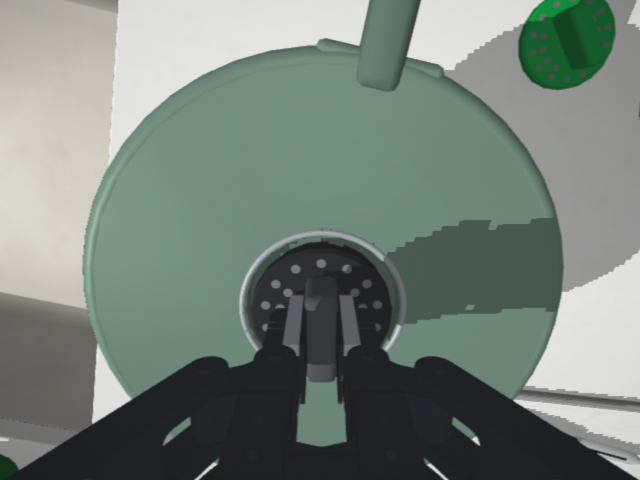

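The disc is inside the ring with no jamming forces. I'll press gently until the floor is felt, then release.

```bash
python3 - <<'E'
from h import *
x,y=.5944,.0570
def s():
    o=arm.observe();print(round(o['time'],2),o['position'].round(4),np.round(o['wrist_force'],1),round(o['finger_gap'],3));return o
for z in (.1417,.141,.1403,.1396):
    arm.move_straight([x,y,z],rate=.02);arm.pause(.1);o=s()
    if o['wrist_force'][2]>5: print('contact');break
arm.open();s()
arm.move_straight([x,y,.22],rate=.15);arm.pause(.2);o=s()
np.savez('rel.npz',position=o['position'],tcp_rot=o['tcp_rot'])
for n in('side','scene','wrist'):
    cv2.imwrite(f'pics/rel_{n}.png',arm.read_camera(n)[:,:,::-1])
a=cv2.imread('pics/rel_side.png')[100:240,270:430];b=cv2.imread('pics/rel_scene.png')[230:370,325:485]
cv2.imwrite('pics/rel.png',np.hstack([cv2.resize(a,(398,348)),cv2.resize(b,(398,348))]))
E
```

```text
11.38 [0.5947 0.0571 0.1427] [-2.2  0.4  5.5] 0.122
contact
12.09 [0.5944 0.057  0.1417] [-0.3 -0.5  0.6] 0.999
12.97 [0.5933 0.057  0.2181] [ 0.3 -0.2 -0.1] 1.0
```

View pics/rel.png

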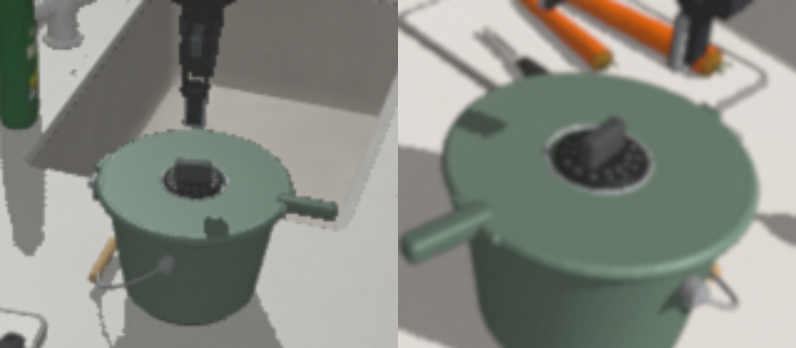

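View pics/rel_wrist.png

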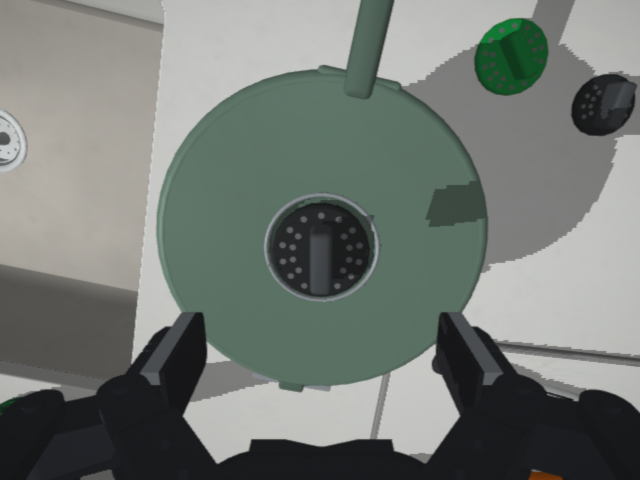

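The floor was felt at TCP z = 0.1427, which is 0.131 plus the 0.0118 grasp offset. The disc is therefore fully home, and the picture shows it centred, bar up and below the ring at (320,247). Now the tab.

```bash
python3 - <<'E'
from h import *
# ring-vs-disc check
q=down(np.pi/2+.016)
def s():
    o=arm.observe();print(round(o['time'],2),o['position'].round(4),np.round(o['wrist_force'],1),round(o['finger_gap'],3));return o
arm.movep([.4705,.0551,.20],q)
arm.pause(.3);o=s();np.savez('tab.npz',position=o['position'],tcp_rot=o['tcp_rot'])
cv2.imwrite('pics/tab_w.png',arm.read_camera('wrist')[:,:,::-1])
H=np.array([.6945,.0587])
for d in (0,10,20,30,45):
    t=np.radians(d);r=-.224*np.cos(t)+.006*np.sin(t);z=.128+.224*np.sin(t)+.006*np.cos(t)
    p=[H[0]+r*np.cos(.016),H[1]+r*np.sin(.016),z-.019];print(np.round(p,4),arm.ik(p,q) is not None)
E
```

```text
13.98 [0.4716 0.055  0.2004] [ 0.1 -0.1  0.4] 0.999
[0.4705 0.0551 0.115 ] True
[0.475  0.0552 0.1538] True
[0.4861 0.0554 0.1913] True
[0.5035 0.0556 0.2262] True
[0.5404 0.0562 0.2716] True
```

View pics/tab_w.png

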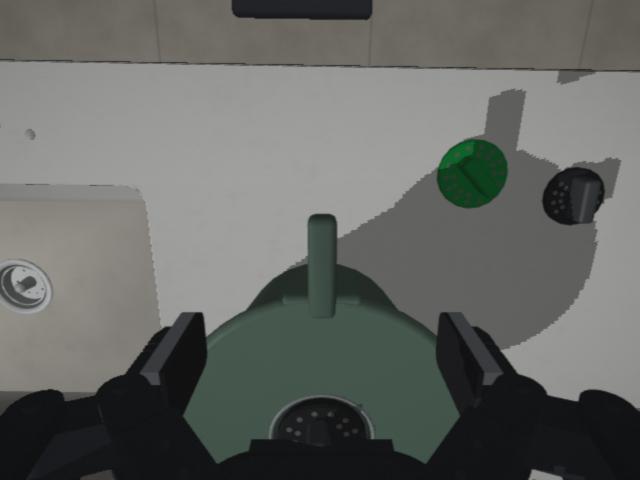

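The tab runs (321,215) to (321,317), centred between and parallel to the pads. Gripping and lifting.

```bash
python3 - <<'E'
from h import *
def s():
    o=arm.observe();print(round(o['time'],2),o['position'].round(4),np.round(o['wrist_force'],1),round(o['finger_gap'],3));return o
t0=np.load('tab.npz');print(plane(cam('wrist',t0),[[321,214],[308,250],[335,250]],.140).round(4))
arm.move_straight([.4705,.0551,.115],rate=.1);arm.pause(.1);s()
arm.close_gripper();arm.pause(.1);s()
H=np.array([.6945,.0587])
for d in (4,9,14):
    t=np.radians(d);r=-.224*np.cos(t)+.006*np.sin(t);z=.128+.224*np.sin(t)+.006*np.cos(t)
    arm.move_straight([H[0]+r*np.cos(.016),H[1]+r*np.sin(.016),z-.019],rate=.06);s()
arm.pause(.1);s()
a=arm.read_camera('side')[80:240,260:440,::-1];b=arm.read_camera('scene')[190:350,320:500,::-1]
cv2.imwrite('pics/l1.png',np.hstack([cv2.resize(a,(398,354)),cv2.resize(b,(398,354))]))
E
```

```text
[[0.4457 0.0545 0.14  ]
 [0.4659 0.0478 0.14  ]
 [0.4657 0.0624 0.14  ]]
15.13 [0.4714 0.0551 0.116 ] [ 0.1 -0.1  0. ] 0.999
15.88 [0.4705 0.0554 0.1152] [-0.8  1.1  2.2] 0.176
16.28 [0.4714 0.0554 0.1303] [ 2.4  3.2 -2.9] 0.175
16.76 [0.4741 0.0554 0.1496] [ 3.1  4.4 -3.4] 0.175
17.23 [0.4784 0.0555 0.1683] [ 2.9  3.5 -4.8] 0.178
17.33 [0.4783 0.0555 0.1682] [ 2.6  4.3 -3.5] 0.172
```

View pics/l1.png

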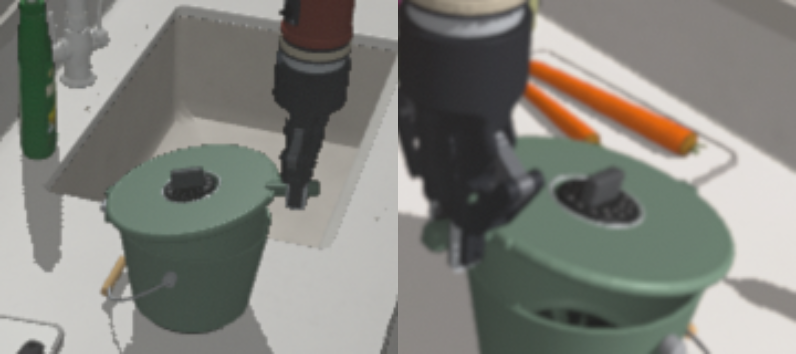

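The lid rises with the fingers and the filter stays flush. Continuing to 45°.

```bash
python3 - <<'E'
from h import *
def s():
    o=arm.observe();print(round(o['time'],2),o['position'].round(4),np.round(o['wrist_force'],1),round(o['finger_gap'],3));return o
H=np.array([.6945,.0587])
for d in (19,24,29,34,39,42,45):
    t=np.radians(d);r=-.224*np.cos(t)+.006*np.sin(t);z=.128+.224*np.sin(t)+.006*np.cos(t)
    arm.move_straight([H[0]+r*np.cos(.016),H[1]+r*np.sin(.016),z-.019],rate=.06);o=s()
    if np.linalg.norm(o['wrist_force'])>25: print('stop');break
arm.pause(.4);s()
for n in('side','scene','wrist'): cv2.imwrite(f'pics/l2_{n}.png',arm.read_camera(n)[:,:,::-1])
a=cv2.imread('pics/l2_side.png')[60:240,250:450];b=cv2.imread('pics/l2_scene.png')[180:360,310:510]
cv2.imwrite('pics/l2.png',np.hstack([cv2.resize(a,(398,358)),cv2.resize(b,(398,358))]))
E
```

```text
17.91 [0.4844 0.0556 0.1868] [ 2.8  4.4 -3.5] 0.175
18.38 [0.4919 0.0557 0.2047] [ 2.4  5.6 -3.3] 0.174
18.86 [0.5009 0.0559 0.2217] [ 2.4  3.9 -3.6] 0.177
19.33 [0.5114 0.056  0.238 ] [ 0.7  4.9 -3.3] 0.173
19.81 [0.5243 0.0562 0.2545] [ 1.3  5.5 -4.6] 0.176
20.15 [0.5329 0.0564 0.2638] [ 1.2  5.3 -5.3] 0.172
20.49 [0.5412 0.0565 0.272 ] [ 2.6  5.  -5.6] 0.173
20.89 [0.5412 0.0565 0.272 ] [ 2.2  5.1 -5.9] 0.175
```

View pics/l2.png

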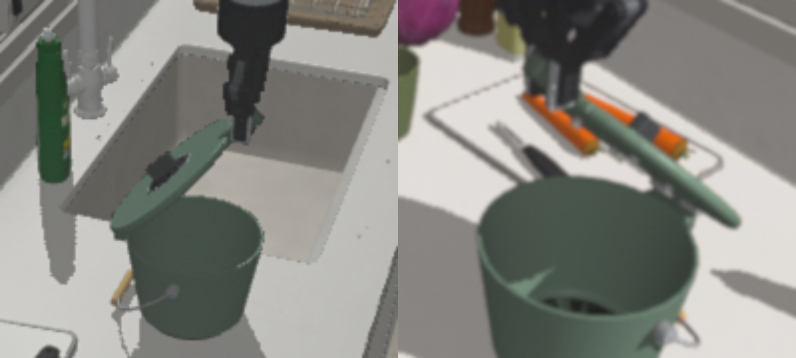

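View pics/l2_wrist.png

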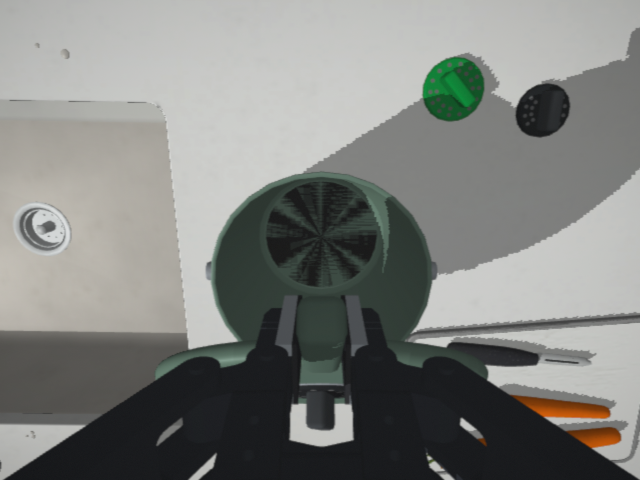

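View pics/l2_side.png

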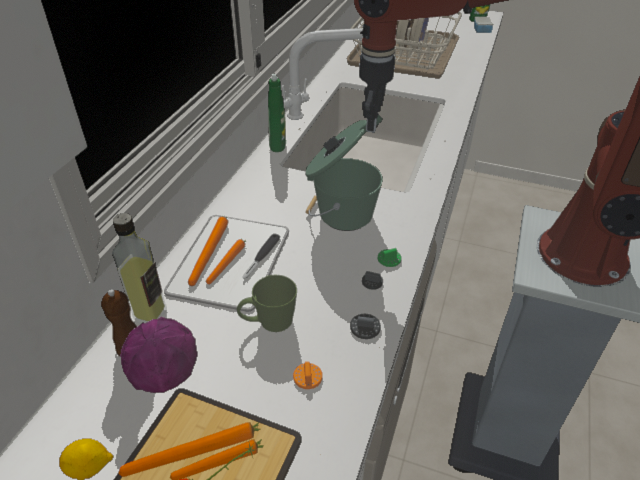

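The lid is up, the filter is still in its recess and the bystanders look unmoved. Next is an independent check of the lid angle from the pictures.

```bash
python3 - <<'E'
from h import *
b=cam('side');a=cam('scene')
def yplane(cm,uv,y):
    o,d=ray(cm,uv);return o+d*((y-o[1])/d[:,1])[:,None]
a1=cv2.imread('pics/l2_side.png');a2=cv2.imread('pics/l2_scene.png')
# expected projections for 45 deg (and 40/50)
def pt(th,u,w,h):
    t=np.radians(th);return np.array([.6945-u*np.cos(t)+h*np.sin(t),.0575-.016*(u-.1)+w,.128+u*np.sin(t)+h*np.cos(t)])
for im,cm,n,(x0,y0) in ((a1,b,'side',(280,90)),(a2,a,'scene',(340,190))):
    f=6;z=cv2.resize(im[y0:y0+95,x0:x0+130],None,fx=f,fy=f,interpolation=cv2.INTER_CUBIC)
    for th,col in ((41,(0,0,255)),(45,(255,255,255)),(49,(255,0,0))):
        L=[pt(th,.1+.0945*np.cos(p),.0945*np.sin(p),.011) for p in np.linspace(0,2*np.pi,60)]
        q=((proj(cm,L)-[x0,y0]+.5)*f).astype(int);cv2.polylines(z,[q],True,col,1)
    q=((proj(cm,[pt(45,.2455,0,.006),pt(45,.1,0,.033)])-[x0,y0]+.5)*f).astype(int)
    for k in q: cv2.circle(z,tuple(map(int,k)),4,(0,255,255),1)
    cv2.imwrite(f'pics/ang_{n}.png',z)
E
```

```text
(no output)
```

View pics/ang_side.png

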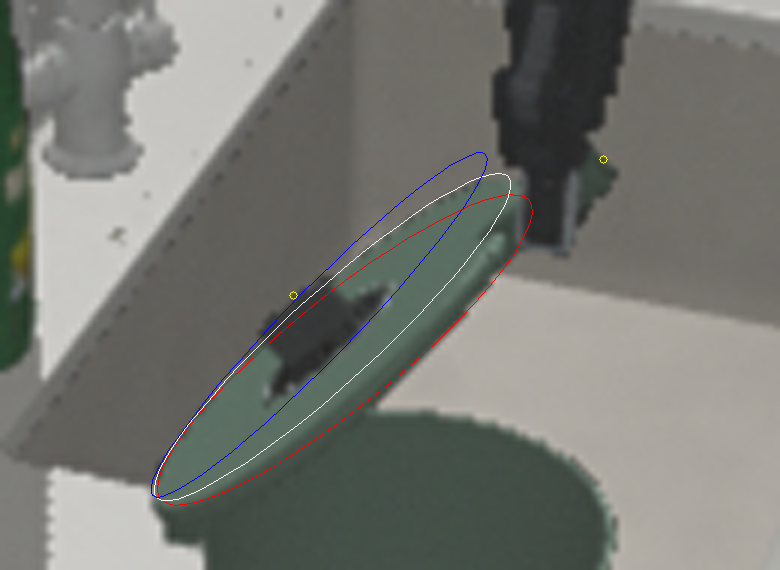

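View pics/ang_scene.png

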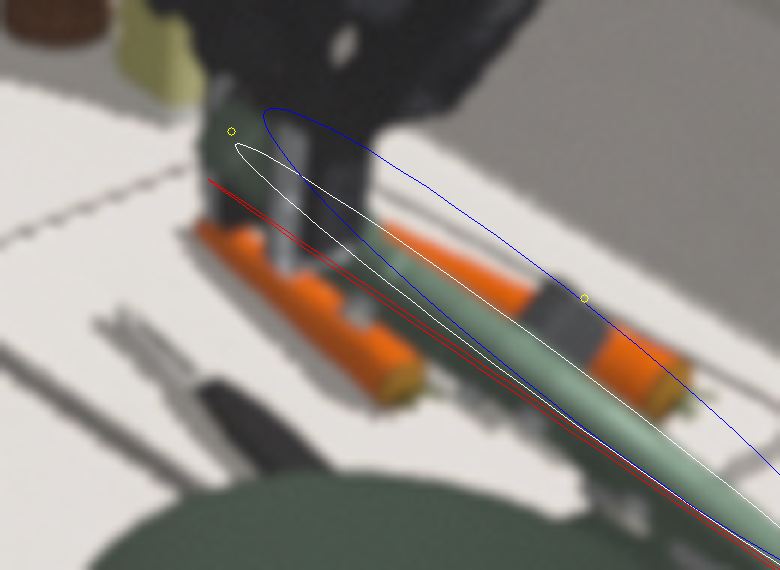

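Predicted and actual outlines agree roughly, but the tab tip in the side view looks slightly low. I'll triangulate clean features instead.

```bash
python3 - <<'E'
import cv2,numpy as np
a=cv2.imread('pics/l2_side.png')[105:165,305:395];b=cv2.imread('pics/l2_scene.png')[200:260,370:460];c=cv2.imread('pics/l2_wrist.png')
A=cv2.resize(a,None,fx=8,fy=8,interpolation=cv2.INTER_CUBIC);B=cv2.resize(b,None,fx=8,fy=8,interpolation=cv2.INTER_CUBIC)
cv2.imwrite('pics/cs.png',A);cv2.imwrite('pics/cc.png',B)
cv2.imwrite('pics/cw.png',cv2.resize(c[280:440,240:400],None,fx=3.7,fy=3.7,interpolation=cv2.INTER_CUBIC))
E
```

```text
(no output)
```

View pics/cs.png

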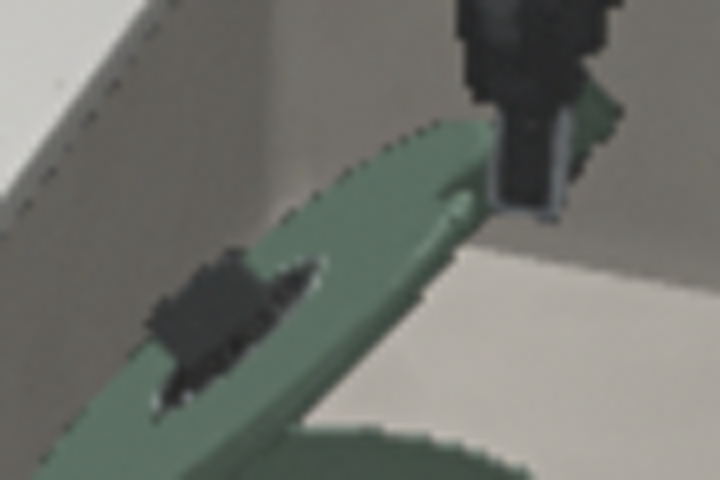

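View pics/cc.png

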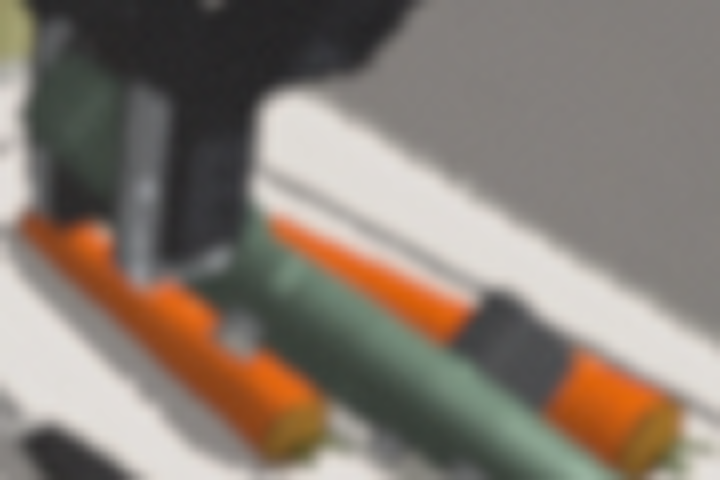

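View pics/cw.png

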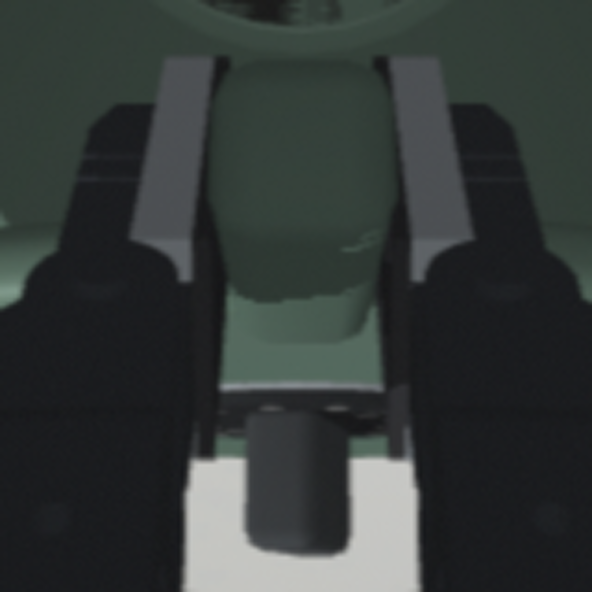

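```bash
python3 - <<'E'
from h import *
b=cam('side');a=cam('scene')
def yplane(cm,uv,y):
    o,d=ray(cm,uv);return (o+d*((y-o[1])/d[:,1])[:,None])[0]
p=yplane(b,[[305+603/8,105+88/8]],.055);print('tip mid',p.round(4),'r',np.hypot(p[0]-.6945,p[2]-.128).round(4),'deg',np.degrees(np.arctan2(p[2]-.128,.6945-p[0]))-np.degrees(np.arctan2(.006,.2455)))
p=yplane(b,[[305+622/8,105+110/8]],.060);print('tip low',p.round(4),'deg',np.degrees(np.arctan2(p[2]-.128,.6945-p[0]))+np.degrees(np.arctan2(.002,.2455)))
# bar top edge centre: side (197,285), scene (540,335)
u=[305+193/8,105+285/8];v=[370+535/8,200+320/8]
(oa,da),(ob,db)=ray(b,u),ray(a,v);da=da[0];db=db[0]
s=np.linalg.lstsq(np.c_[da,-db],ob-oa,rcond=None)[0];p1=oa+s[0]*da;p2=ob+s[1]*db;p=(p1+p2)/2
print('bar top',p.round(4),'gap',np.linalg.norm(p1-p2).round(4),'r',np.hypot(p[0]-.6945,p[2]-.128).round(4),'exp',np.hypot(.1,.033).round(4),'deg',np.degrees(np.arctan2(p[2]-.128,.6945-p[0]))-np.degrees(np.arctan2(.033,.1)))
# bystanders: compare first and last side image
i0=cv2.imread('pics/side0.png').astype(int);i1=cv2.imread('pics/l2_side.png').astype(int)
d=np.abs(i0-i1).max(2)>40
for n,(x0,y0,x1,y1) in {'mug':(235,275,302,335),'peeler':(240,230,285,280),'A':(362,270,384,290),'C':(348,312,384,342)}.items(): print(n,d[y0:y1,x0:x1].sum())
print(arm.observe()['position'],arm.observe()['finger_gap'])
E
```

```text
tip mid [0.5246 0.055  0.306 ] r 0.2461 deg 44.93094841115827
tip low [0.5175 0.06   0.303 ] deg 45.14113039388859
bar top [0.6461 0.058  0.2192] gap 0.0037 r 0.1032 exp 0.1053 deg 43.78706493069137
mug 0
peeler 0
A 43
C 214
[0.54116879 0.05650053 0.27201807] 0.1795786826510163
```

The angle reads 44.9° and 45.1° from the tab and about 43.8° from the coarser bar-top check. I'll check whether the differences at A and C are only lighting.

```bash
python3 - <<'E'
import cv2,numpy as np
for n,s in {'A':(372,281),'C':(366,326)}.items():
    for f in('side0','l2_side'):
        im=cv2.imread(f'pics/{f}.png').max(2);m=(im<70).astype(np.uint8)
        x,y=s;sub=m[y-20:y+20,x-22:x+22];nl,lab,st,ce=cv2.connectedComponentsWithStats(sub);l=1+st[1:,4].argmax();print(n,f,ce[l].round(2),st[l])
i=np.hstack([cv2.resize(cv2.imread(f'pics/{f}.png')[260:350,330:410],None,fx=4.5,fy=4.5) for f in('side0','l2_side')]);cv2.imwrite('pics/ac.png',i)
E
```

```text
A side0 [21.61 20.58] [ 12  14  20  14 208]
A l2_side [21.58 19.46] [ 12  11  20  17 273]
C side0 [21.96 25.29] [  8  17  28  16 199]
C l2_side [21.58 23.25] [  7  13  29  20 332]
```

View pics/ac.png

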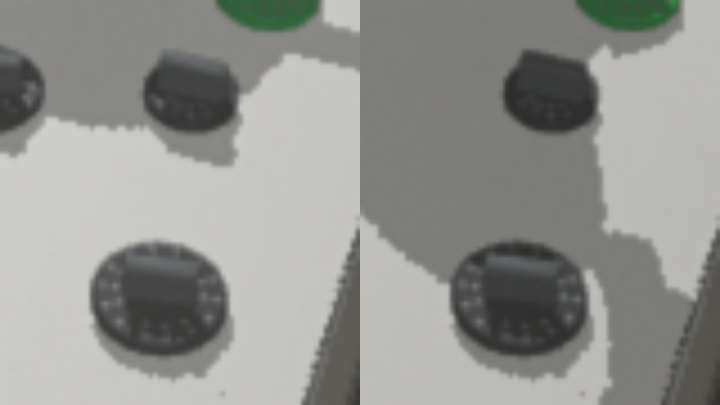

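Both cassettes are in the same place, and only the arm's and lid's shadow moved over them. Handing in.

```bash
python3 - <<'E'
from station import arm
o=arm.observe();print(o['time'],o['wrist_force'],o['finger_gap'])
print(arm.job_done())
E
```

```text
21.0417 [ 1.48639817  5.68121501 -6.34714887] 0.1795786826510163
the job is handed in; nothing more can be done
None
```

The charcoal filter is seated in the lid, and I handed the job in at about 21 s with the gripper still holding the lid at about 45°.

- **Filter choice:** I took filter_b, which measured 57–58 mm across. The other two measured about 49 mm and 65–66 mm.
- **Seating:** With the lid shut, I pressed it gently to the recess floor. The gripper stopped 142.7 mm above the worktop, within 0.1 mm of the height worked out for fully home. I then let go, and the picture showed it centred in the recess with the grip bar up.
- **Lifting:** I pinched the tab from above and raised the lid along its arc. Wrist force stayed below about 10 N.
- **Lid angle:** The tab tip gave 44.9° and 45.1° in the side view. A coarser check on the grip bar's top gave 43.8°, because its two sight lines missed each other by 3.7 mm. I trust the tab reading.
- **Everything else:** The filter was still in its recess after the lift. The mug and peeler were unchanged in the side view. The other two cassettes looked unmoved, with only a shadow shifted across them.

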